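Lock the clamping board

TASK

Close the clamping board: push the steel puck along its L-shaped slot with the fingertips so that it drives the maple block home against the end stop, then push the puck sideways round the corner to the very end of the short leg, where it locks. Only push: lift neither the puck nor the block, leave the other things where they lie, and finish with the puck and block at rest.

Things in the scene. Friction and masses are not known exactly. Their poses are not given: they have to be found in the camera images.
- board: Fixed pale wooden board, 130 x 240 x 30 mm (x -65..65, y -125..115, top face z = 30 mm); origin on its underside, z up; feet hold it 7 mm off the bench. It has an L-shaped slot 17 mm wide, 29 mm deep. Long leg along +y at x = -17, pin centre from y = -85 to 15 mm; short leg from there along +x at y = 15, to x = 15 mm. The pin has 1.5 mm of play each way, so the walls stop it at y = 16.5 and at x = 16.5 mm.
- end_stop (a point): Middle of the face of the dark end stop fixed on the board, at the board's top face (board x 0, y 81 mm). The stop is 24 mm high, 104 mm wide, 18 mm thick (to y = 99). Two dark rails 8 mm high and 12 mm wide run on the board from y = -20 to the stop, inner faces at x = -40 and 40 mm; the block slides between them. Axes as the board's.
- corner (a point): The corner of the L slot: crossing of the centre lines of its two legs, at the height of the board's top face (37 mm above the bench); axes as the board's.
- notch_end (a point): The end of the short leg: where the puck's centre belongs when locked (the end wall stops it about 1.5 mm further on), at the height of the board's top face; axes as the board's.
- puck: Plain steel puck, an upright cylinder 40 mm in diameter, 30 mm high, about 0.35 kg, with a pin 14 mm thick and 26 mm long below it that runs in the slot; origin at the centre of its underside, on the board's top face. Starts in the first third of the long leg. Loose, kept by its weight; it stays where left and may spin. Pushed hard or high up it tips a few degrees and drops back when released.
- block: Pale maple block 44 x 76 x 28 mm, about 50 g, loose on the board between the rails, its 44 mm side (own x) along the board's y; origin at the centre of its underside. It starts 27 to 52 mm short of the end stop; home, its origin is at board y = 59 mm. The puck, at the end of the long leg, leaves it a gap of 0.5 mm.
- ebony_peg: Bystander: black ebony violin peg 21 x 75 x 11 mm lying on the board beside the long leg, on its +x side; origin at the centre of its underside.
- cork: Bystander: brown cork block 45 x 70 x 30 mm on the bench past the board's +y end; origin at the centre of its underside.
- spool_clamp: Bystander: spool clamp (two wooden discs on a bolt) 27 x 95 x 27 mm, lying on the wool mat on the robot's side of the board; origin at the centre of its underside.
- rosin: Bystander: brown round rosin cake, 43 mm in diameter, 16 mm high, on the bench past the board's +y end; origin at the centre of its underside.
There are look-alikes about, which are no part of the job. There is more than one size of the puck; the job needs the middle-sized.

How it is judged:
On the way:
1. the puck has come to the corner of the slot, still in the long leg, and has driven the block home against the end stop (y of puck in the frame of board above 0.012 m and x of puck in the frame of board below -0.01 m and y of block in the frame of board above 0.0545 m), for 0.1 s.
At the end, for the whole second after the job is handed in: The puck stands flat on the board at the end of the short leg (within 5 mm of the end wall's contact position, in line with that leg), the maple block lies flat and square between the rails within 4.5 mm of touching the end stop, and both are at rest (x of puck in the frame of board above 0.0115 m and y of puck in the frame of board between 0.011 and 0.019 m and z of each of puck, block in the frame of board below 0.034 m and angle between puck's own z axis and vertical below 0.06 rad and y of block in the frame of board above 0.0545 m and angle between the x axis of block and the y axis of board, either way round below 0.12 rad and linear speed of each of puck, block below 0.01 m/s).
It fails at once if the puck is lifted (more than 9 mm off the board) (z of puck in the frame of board above 0.039 m).
It fails at once if the block is lifted (more than 9 mm off the board) (z of block in the frame of board above 0.039 m).
It fails at once if the peg, cork block, spool clamp or rosin is moved by more than 15 mm (distance of any of ebony_peg, cork, spool_clamp, rosin from where it was at the start of the episode above 0.015 m).
It also fails if it takes over 43 s, if anything falls off the work surface, if the arm or the gripper's body presses on something with over 40 N, if the wrist force passes 120 N, or if a joint passes its speed limit or range.

ROBOT

A 6-joint arm with a two-finger parallel gripper is mounted at the origin on a cart in front of the work surface, level with it; the furniture and walls round the work are solid. World frame = base frame: x ahead of the robot, y to its left, z up, the work surface at z = 0. Lengths are in m, angles in rad, forces in N, time in s.
With the tool pointing down it reaches from about 0.3 to 0.775 m from the base axis. Payload 14.6 kg.
Tool frame: the origin (TCP) lies midway between the tips of the shut fingers; the grasp point (between the pads) lies 19 mm behind it; z points along the fingers, y is the line along which they close (so a half turn about z gives the same grasp; the last joint's range is limited). The gripper opens to 94 mm and grips with 3 to 60 N. Pads are 16 mm wide; open, the fingers measure 119 mm over their backs; the gripper's body (75 mm by 177 mm) begins 78 mm behind the grasp point.
Start: joints at [1.165, 0.3, 1.521, -0, 1.321, -0.067], TCP at [0.183, 0.519, 0.178] pointing down, gripper open.
Joint ranges: [-3.03, 3.03], [-0.79, 2.21], [0.23, 2.52], [-1.04, 4.18], [0, 3.07], [-2.55, 2.55]. Speed limits (rad/s): [2.22, 2.22, 2.57, 3.14, 3.14, 3.14].

INTERFACE

Orientations are given as a rotation vector (axis times angle).
In Python, from cell import robot gives the robot as it stands. The module is installed in compiled form; this text tells all that it offers.
- The arm moves only by the tool arm_command, never from a script. Its argument "rows" is one flat list of numbers, 5 for each row, row after row: the finger opening in m, from 0 to 0.094, then the shift along the tool's x, y, z in m, then the turn about the tool's z in degrees. In form: [claw, dx, dy, dz, turn, claw, dx, dy, dz, turn, ...]. A call has 1 to 5 rows; each row is the pose to reach, as a shift and turn from the pose commanded when the call began, along the tool's axes at that moment; what a row does not reach only later rows make up. A row lasts 1/10 s, in which the tool goes at most 50 mm and 8.59 degrees, less where a joint would pass 70% of its speed; a pose out of reach is approached as far as the arm can. A call with a gripper value outside its range is refused whole. The fingers move at their own pace and stop on an object; "grip_force" is the grip in N (left out, the last holds). Time passes only in rows, so rows that repeat a pose let the fingers close. It gives the time, the measured TCP pose, the force, the opening and the grip force at its end, in the units of the state.
- robot.read_state(): the state, without advancing time (a new reading comes with each control period).
- robot.get_image(name): name is "side" or "top" or "wrist"; returns (picture, depth): 480x640x3 uint8, red, green, blue; 480x640 float32, m along the optical axis (not along the pixel's ray), 0 where there is no reading.
- robot.calibration(name): a dict with "fovy" (degrees; the focal length in pixels is half the picture's height over the tangent of half this angle, whatever the lens; pixels are square), "cx", "cy" (the principal point, pixels), "cam_to_world" (4x4, takes a point from camera to world coordinates). Camera axes: x right, y down, z forward; pixel columns grow to the right and rows downward; lengths in m; the calibration is good to about 2 mm. A picture is of the moment at which its call begins: read the wrist's pose just before it. calibration takes no time and is no camera call; for the wrist camera it gives the pose at the moment of the call.
- robot.job_done(): hands the job in; it is judged then, once.
The state is a dict: "time": time; "joint_pos": joint angles; "qd": joint speeds; "joint_torque": joint torques, N m; "eef_pos": TCP position; "ee_rot": TCP orientation; "wrist_force": force on the tool from outside, world axes, zero at the start; "torque": the same for the moment, N m; "gripper_width": finger opening in m; "grip_force": force on a finger pad.
Only numpy, scipy, OpenCV 4.12 (cv2) and the standard library are available. Lean on these libraries where they do the work, as an engineer would, in place of code of your own. Each camera call takes 0.05 s, during which the arm holds its last target. There are 200 camera calls.

## Working session

There is one attempt and no reset: what is moved stays moved. The work goes in short steps, Python scripts to look and compute and a tool call to move; the robot and the scene stay as the last step left them, time stands still between calls to the robot, and variables do not carry over. Pictures are saved under pics/ and viewed, at most 10 in all, crops included, and the job is handed in when it is done.

Besides the shell and the picture viewer there is one more tool, called after "Request:" in YAML: its name, and indented under it one key for each argument. arm_command: Moves the arm, as the interface text tells. Its arguments: {"type":"object","properties":{"rows":{"type":"array","items":{"type":"number"}},"grip_force":{"type":"number"}},"required":["rows"]}

```bash
mkdir -p pics
cat > h.py <<'E'
import numpy as np,cv2
from cell import robot
def K(n):
    c=robot.calibration(n); f=240/np.tan(np.radians(c['fovy'])/2); return f,c['cx'],c['cy'],np.array(c['cam_to_world'])
def ray(n,u,v,z,k=None):
    f,cx,cy,T=k or K(n); d=T[:3,:3]@np.array([(u-cx)/f,(v-cy)/f,1]); o=T[:3,3]; return o+d*(z-o[2])/d[2]
def pts(n,dep,k=None):
    f,cx,cy,T=k or K(n); v,u=np.mgrid[:480,:640]; P=np.stack([(u-cx)/f*dep,(v-cy)/f*dep,dep],-1); return P@T[:3,:3].T+T[:3,3]
E
python3 - <<'E'
from h import *
for n in("top","side"):
    im,d=robot.get_image(n); cv2.imwrite(f"pics/{n}0.png",im[...,::-1]); np.savez(f"{n}0.npz",im=im,d=d); print(n,K(n))
s=robot.read_state(); print(s)
E
```

```text
top (np.float64(565.1592828244679), 315.8035226859878, 246.52599304260428, array([[ 0.00632931, -0.9961827 ,  0.08706297,  0.46245817],
       [-0.99969818, -0.00423672,  0.02419917, -0.0876595 ],
       [-0.02373794, -0.08718986, -0.99590885,  0.93579116],
       [ 0.        ,  0.        ,  0.        ,  1.        ]]))
side (np.float64(504.8765899218665), 317.59387412805387, 233.80630768649394, array([[ 0.99246499,  0.05634378, -0.1088054 ,  0.62927576],
       [ 0.12243455, -0.49079814,  0.86262795, -0.90235706],
       [-0.00479777, -0.86944958, -0.49399839,  0.51984554],
       [ 0.        ,  0.        ,  0.        ,  1.        ]]))
{'time': 0.1, 'joint_pos': array([ 1.16538661e+00,  3.00429442e-01,  1.52149393e+00, -1.15489439e-06,
        1.32070072e+00, -6.65729081e-02]), 'qd': array([-0.00061565, -0.00236604, -0.00139989,  0.00057732, -0.00100448,
        0.00152184]), 'joint_torque': array([ 2.96052705e-03, -5.32644296e+01, -3.53281903e+01,  7.09686172e-02,
        2.35509127e-02, -7.56759050e-05]), 'eef_pos': array([0.18270301, 0.51849739, 0.17714606]), 'ee_rot': array([-5.29660147e-01, -3.09637751e+00,  1.57555498e-03]), 'wrist_force': array([-0.72640872, -0.17830367, -0.2036314 ]), 'torque': array([-0.03613406, -0.00980036, -0.01372741]), 'grip_force': 0.0, 'gripper_width': 0.09412799865838208}
```

View pics/top0.png

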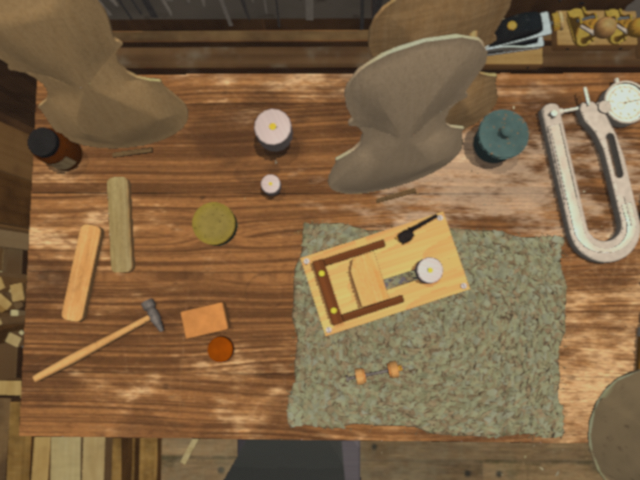

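View pics/side0.png

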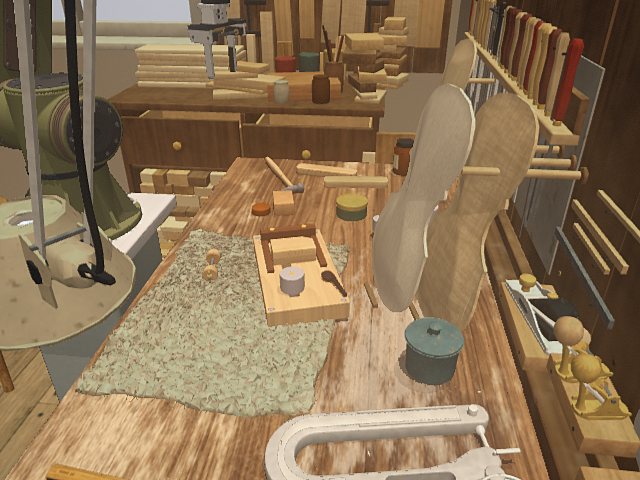

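Top view: the board runs from (467,288) to its stop end at (303,263). The puck is at (430,270), the block near (365,280), the peg at (415,230), and the spool clamp at (378,373). Violin plates stand at far +x.

Run:
```python
from h import *
z=np.load("top0.npz"); im,d=z["im"],z["d"]; P=pts("top",d)
cv2.imwrite("pics/crop.png",cv2.resize(im[200:345,290:480,::-1],None,fx=4,fy=4,interpolation=cv2.INTER_CUBIC))
reg=np.zeros((480,640),bool); reg[200:345,290:480]=1
Z=P[...,2]
m=(reg&(Z>.029)&(Z<.08)).astype(np.uint8); m=cv2.morphologyEx(m,cv2.MORPH_OPEN,np.ones((3,3)))
c=max(cv2.findContours(m,0,2)[0],key=cv2.contourArea); r=cv2.minAreaRect(c); print(r)
W=[ray("top",*p,.037) for p in cv2.boxPoints(r)]; print(np.round(W,4), [np.linalg.norm(W[i]-W[i-1]) for i in range(4)])
for lo,hi in((.060,.0635),(.0635,.075)):
    mm=(reg&(Z>lo)&(Z<hi)).astype(np.uint8)
    n,l,s,ce=cv2.connectedComponentsWithStats(mm)
    for i in range(1,n):
        if s[i,4]>30: print(lo,s[i],ce[i],np.median(P[l==i],0))
```

```text
((384.2900390625, 273.1595764160156), (82.2774887084961, 151.87600708007812), 71.97528076171875)
[[ 0.5233 -0.0397  0.037 ]
 [ 0.5996 -0.2699  0.037 ]
 [ 0.4752 -0.3082  0.037 ]
 [ 0.4    -0.0809  0.037 ]] [np.float64(0.12996508900091955), np.float64(0.24253467640790052), np.float64(0.13014747271036095), np.float64(0.2393763208475366)]
0.06 [312 259  31  67 540] [326.80555556 290.84259259] [ 0.47089189 -0.08404339  0.06145313]
0.0635 [ 350  252   39   55 1180] [367.73050847 279.38728814] [ 0.48871414 -0.14686873  0.06538175]
0.0635 [417 257  26  26 523] [429.22562141 269.6998088 ] [ 0.50314768 -0.24019355  0.06701632]
```

View pics/crop.png

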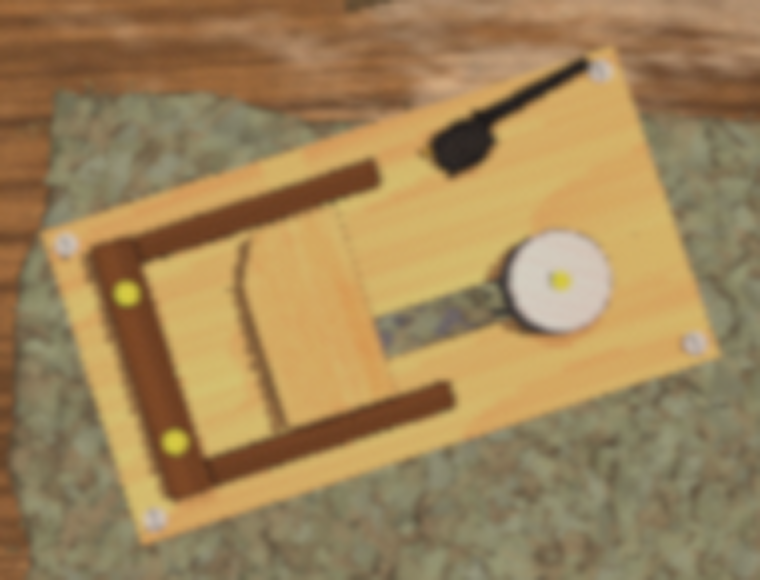

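Crop: the puck's top centre is at crop (560,281). It sits on the slot line, with the block ahead of it and the peg off to the side. The board fits 130 x 241 mm with a yaw of 18.3°. In board coordinates the puck is at (-17,-68) and the block at y=25, all as expected.

Run:
```python
from h import *
d=np.load("top0.npz")["d"]; P=pts("top",d).reshape(-1,3)
P=P[d.reshape(-1)>0]
a=np.radians(18.3); O=np.array([.4979,-.170]); B=np.stack([(P[:,:2]-O)@[np.cos(a),np.sin(a)],(P[:,:2]-O)@[-np.sin(a),np.cos(a)]],-1)
h=P[:,2]>.12
q=h&(abs(B[:,1])<.25)&(abs(B[:,0])<.35); print("near board hi: min board x",B[q].min(0) if q.any() else None)
# corridor
s=np.array([.183,.519]);e=np.array([.515,-.275]);t=np.clip((P[:,:2]-s)@(e-s)/((e-s)@(e-s)),0,1); D=np.linalg.norm(P[:,:2]-s-t[:,None]*(e-s),axis=1)
for r in(.1,.15,.2):
    k=(D<r)&(t>.1); print(r,P[k][:,2].max(),P[k][P[k][:,2].argmax()])
print([O+R for R in [np.array([[np.cos(a),-np.sin(a)],[np.sin(a),np.cos(a)]])@b for b in([-.017,-.105],[-.053,.0155])]])
```

```text
near board hi: min board x [-0.33017438 -0.24931805]
0.1 0.07154217298276466 [ 0.50127805 -0.22715089  0.07154217]
0.15 0.07154217298276466 [ 0.50127805 -0.22715089  0.07154217]
0.2 0.26233259530585595 [ 0.70486193 -0.21421994  0.2623326 ]
[array([ 0.51472897, -0.27502755]), array([ 0.44271357, -0.17192551])]
```

Request:
arm_command:
  rows: [0,-0.577,-0.639,0,52.3,0,-0.577,-0.639,0,52.3,0,-0.577,-0.639,0,52.3,0,-0.577,-0.639,0,52.3,0,-0.577,-0.639,0,52.3]

```text
time: 0.6
eef_pos: [0.2792, 0.2862, 0.1775]
ee_rot: [1.635, 2.683, -0.0]
wrist_force: [1.3, 0.5, 0.5]
gripper_width: 0.0574
grip_force: 0.0
```

Request:
arm_command:
  rows: [0,-0.607,-0.048,0,9,0,-0.607,-0.048,0,9,0,-0.607,-0.048,0,9,0,-0.607,-0.048,0,9,0,-0.607,-0.048,0,9]

```text
time: 1.1
eef_pos: [0.3774, 0.056, 0.1778]
ee_rot: [1.833, 2.551, 0.001]
wrist_force: [1.2, 0.6, 0.3]
gripper_width: 0.0171
grip_force: 0.0
```

Request:
arm_command:
  rows: [0,-0.358,0.025,0,0.3,0,-0.358,0.025,0,0.3,0,-0.358,0.025,0,0.3,0,-0.358,0.025,0,0.3,0,-0.358,0.025,0,0.3]

```text
time: 1.6
eef_pos: [0.4736, -0.1749, 0.1774]
ee_rot: [-1.84, -2.546, -0.0]
wrist_force: [0.6, 1.2, 0.2]
gripper_width: 0.0003
grip_force: 0.0
```

Request:
arm_command:
  rows: [0,-0.108,0.008,0,0,0,-0.108,0.008,0,0,0,-0.108,0.008,0,0,0,-0.108,0.008,0,0]

```text
time: 2.0
eef_pos: [0.5146, -0.2735, 0.1766]
ee_rot: [-1.841, -2.544, 0.0]
wrist_force: [0.9, 0.4, -0.5]
gripper_width: 0.0003
grip_force: 0.0
```

Request:
arm_command:
  rows: [0,-0.003,0,0.05,0,0,-0.003,0,0.09,0,0,-0.003,0,0.12,0,0,-0.003,0,0.132,0,0,-0.003,0,0.132,0]

```text
time: 2.5
eef_pos: [0.5154, -0.2743, 0.0451]
ee_rot: [-1.837, -2.546, 0.0]
wrist_force: [0.6, 0.4, 0.1]
gripper_width: 0.0002
grip_force: 0.0
```

Run:
```python
from h import *
n="wrist"; im,d=robot.get_image(n); cv2.imwrite("pics/w1.png",im[...,::-1])
im,d=robot.get_image("top"); cv2.imwrite("pics/t1.png",cv2.resize(im[180:360,270:510,::-1],None,fx=3,fy=3))
```

```text
(no output)
```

View pics/w1.png

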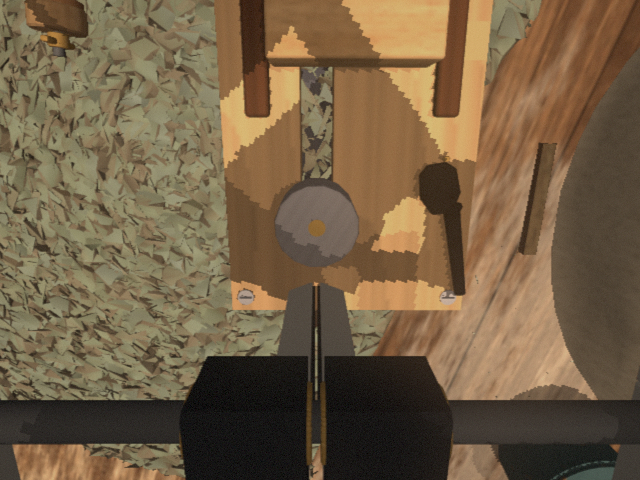

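The wrist view shows the shut fingers (317,290) squarely behind the puck (317,222), in line with the slot. Pushing now.

Request:
arm_command:
  rows: [0,0.008,0,0,0,0,0.016,0,0,0,0,0.024,0,0,0,0,0.032,0,0,0,0,0.04,0,0,0]

```text
time: 3.1
eef_pos: [0.503, -0.2369, 0.0458]
ee_rot: [1.839, 2.547, 0.0]
wrist_force: [0.5, -0.2, 0.6]
gripper_width: 0.0002
grip_force: 0.0
```

Request:
arm_command:
  rows: [0,0.008,0,0,0,0,0.016,0,0,0,0,0.024,0,0,0,0,0.032,0,0,0,0,0.04,0,0,0]

```text
time: 3.6
eef_pos: [0.4904, -0.199, 0.0457]
ee_rot: [-1.84, -2.547, -0.0]
wrist_force: [0.5, -0.4, -0.2]
gripper_width: 0.0003
grip_force: 0.0
```

Request:
arm_command:
  rows: [0,0.002,0,0,0,0,0.004,0,0,0,0,0.006,0,0,0,0,0.008,0,0,0,0,0.008,0,0,0]

```text
time: 4.1
eef_pos: [0.4881, -0.192, 0.0456]
ee_rot: [-1.84, -2.547, 0.0]
wrist_force: [0.5, 0.5, -0.8]
gripper_width: 0.0005
grip_force: 0.0
```

```bash
cat >> h.py <<'E'
a=np.radians(18.3); O=np.array([.4979,-.170]); R=np.array([[np.cos(a),-np.sin(a)],[np.sin(a),np.cos(a)]])
def where():
    s=robot.read_state(); print("t",s['time'],"tool board",np.round((s['eef_pos'][:2]-O)@R*1000,1),"z",s['eef_pos'][2],"F board",np.round(s['wrist_force'][:2]@R,1),np.round(s['wrist_force'][2],1))
E
python3 - <<'E'
from h import *
where()
im,d=robot.get_image("wrist"); cv2.imwrite("pics/w2.png",im[...,::-1])
E
```

```text
t 4.1 tool board [-16.2 -17.8] z 0.04560904950085134 F board [0.7 0.3] -0.8
```

View pics/w2.png

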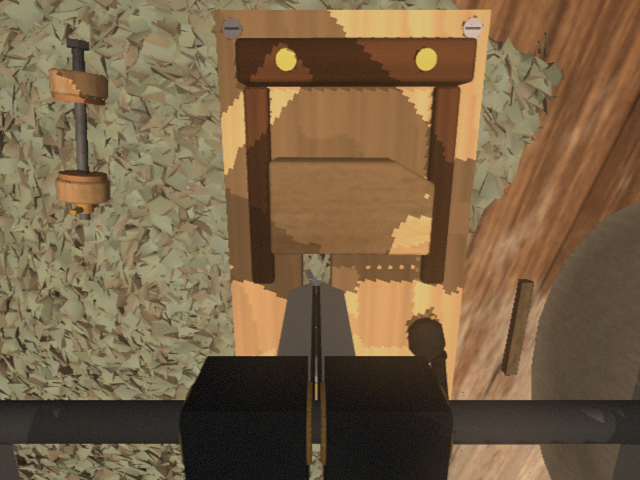

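The puck is missing from in front of the fingers, and the block hasn't moved. I'll check with the other cameras.

Run:
```python
from h import *
t,d=robot.get_image("top"); s,ds=robot.get_image("side"); np.savez("q.npz",t=t,d=d,s=s,ds=ds)
A=cv2.resize(t[180:345,280:480],(480,396),interpolation=2)
B=cv2.resize(s[205:345,240:380],(396,396),interpolation=2)[:, :320]
cv2.imwrite("pics/q.png",np.hstack([A,B])[...,::-1])
```

```text
(no output)
```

View pics/q.png

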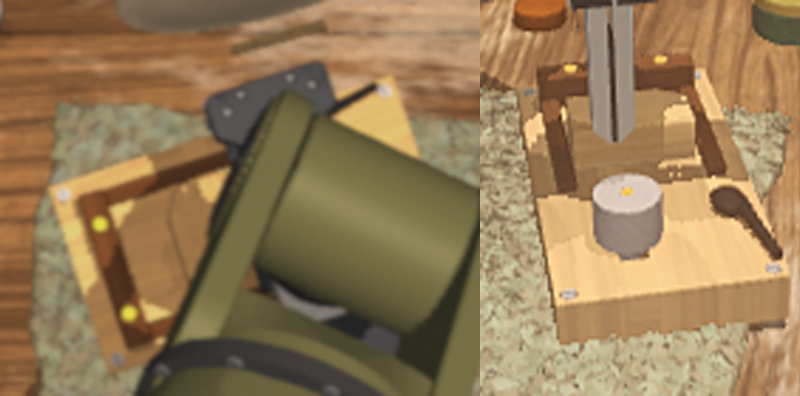

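Run:
```python
from h import *
q=np.load("q.npz"); f,cx,cy,T=K("side")
def proj(p):
    c=np.linalg.inv(T)@np.append(p,1); return np.round([cx+f*c[0]/c[2],cy+f*c[1]/c[2]],1)
s=robot.read_state(); print("TCP proj",proj(s['eef_pos']), s['eef_pos'],"puck top init proj",proj([.5031,-.2402,.067]),"board corner",proj([.4752,-.3082,.037]))
P=pts("side",q["ds"])
for v in(225,235,245,250,253,256): print(v,np.round(P[v,282:294:3],3).tolist())
print("puck top",np.round(P[272,292],3), np.round(P[271:274,285:300].reshape(-1,3).mean(0),3),"board",np.round(P[300,290],3))
```

```text
TCP proj [287.8 266.5] [ 0.48816724 -0.19212763  0.04560287] puck top init proj [291.4 272.3] board corner [266.4 312.4]
225 [[0.484, -0.206, 0.133], [0.488, -0.201, 0.131], [0.493, -0.2, 0.131], [0.497, -0.198, 0.13]]
235 [[0.483, -0.203, 0.113], [0.488, -0.202, 0.113], [0.492, -0.199, 0.112], [0.497, -0.198, 0.112]]
245 [[0.482, -0.205, 0.095], [0.487, -0.203, 0.095], [0.492, -0.202, 0.094], [0.496, -0.198, 0.093]]
250 [[0.482, -0.205, 0.086], [0.486, -0.202, 0.084], [0.491, -0.199, 0.083], [0.496, -0.2, 0.084]]
253 [[0.475, -0.175, 0.061], [0.486, -0.203, 0.079], [0.49, -0.198, 0.076], [0.49, -0.17, 0.059]]
256 [[0.475, -0.173, 0.054], [0.48, -0.17, 0.053], [0.485, -0.172, 0.054], [0.49, -0.17, 0.053]]
puck top [ 0.505 -0.242  0.069] [ 0.504 -0.241  0.068] board [ 0.506 -0.274  0.038]
```

Side depth puts the fingertips at z≈0.076 while the state says 0.046. The reported height is about 30 mm too low, so the fingers passed over the puck and moved nothing. I'll go back, descend in stages and verify with the side camera.

Request:
arm_command:
  rows: [0,0,0,-0.02,0,0,-0.045,0,-0.02,0,0,-0.089,0,-0.02,0,0,-0.089,0,-0.02,0,0,-0.089,0,0,0]

```text
time: 4.75
eef_pos: [0.5171, -0.278, 0.0471]
ee_rot: [1.84, 2.542, 0.0]
wrist_force: [-0.6, -0.0, -0.0]
gripper_width: 0.0006
grip_force: 0.0
```

Request:
arm_command:
  rows: [0,0,0,0.005,0,0,0,0,0.01,0,0,0,0,0.015,0,0,0,0,0.015,0]

```text
time: 5.15
eef_pos: [0.516, -0.2762, 0.0305]
ee_rot: [-1.839, -2.547, -0.0]
wrist_force: [-1.0, -0.1, 0.5]
gripper_width: 0.0004
grip_force: 0.0
```

```bash
cat >> h.py <<'E'
def tip():
    im,ds=robot.get_image("side"); P=pts("side",ds); s=robot.read_state(); p=s['eef_pos']
    n=np.array([-np.sin(a),np.cos(a)]); # finger front (robot -boardy) face
    L=(P[...,:2]-p[:2])@R
    m=(abs(L[...,0])<.010)&(abs(L[...,1]+.008)<.006)&(P[...,2]>.039)
    print("tip z seen",np.round(np.percentile(P[m][:,2],[0,2,5]),4),m.sum()); return im
E
python3 - <<'E'
from h import *
where(); im=tip(); cv2.imwrite("pics/s3.png",cv2.resize(im[190:345,220:400,::-1],None,fx=4,fy=3.8))
E
```

```text
t 5.15 tool board [ -16.1 -106.5] z 0.03045127706350781 F board [-1.   0.3] 0.5
tip z seen [0.0392 0.062  0.066 ] 712
```

View pics/s3.png

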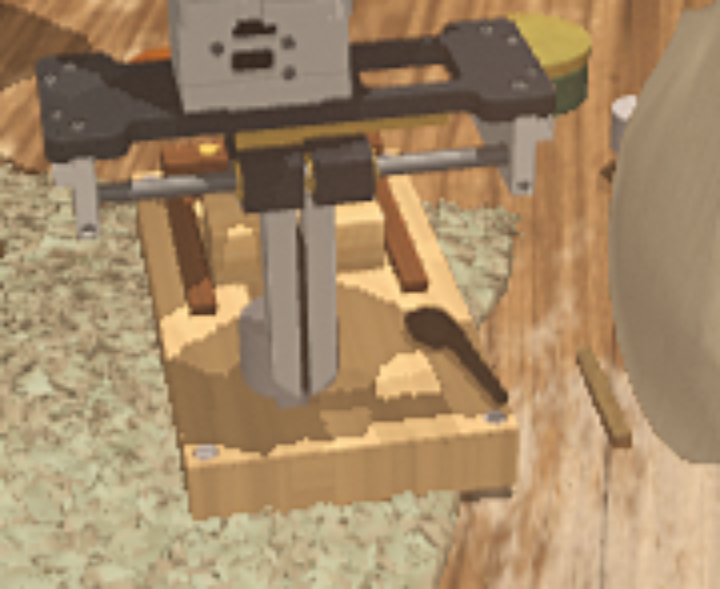

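The fingers sit behind the puck with tips still about 24 mm above the board (tip at crop (303,395)). I'll lower them 15 mm more, then push while watching the force.

Request:
arm_command:
  rows: [0,0,0,0.005,0,0,0,0,0.01,0,0,0,0,0.015,0,0,0,0,0.015,0]

```text
time: 5.6
eef_pos: [0.5157, -0.2763, 0.0147]
ee_rot: [-1.839, -2.546, 0.0]
wrist_force: [-0.3, 0.2, 0.3]
gripper_width: 0.0003
grip_force: 0.0
```

Run:
```python
from h import *
where(); tip()
```

```text
t 5.6 tool board [ -16.5 -106.5] z 0.014749584644552352 F board [-0.2  0.3] 0.3
tip z seen [0.039  0.0462 0.0499] 689
```

Request:
arm_command:
  rows: [0,0.006,0,0,0,0,0.012,0,0,0,0,0.018,0,0,0,0,0.024,0,0,0,0,0.03,0,0,0]

```text
time: 6.15
eef_pos: [0.5066, -0.2476, 0.0158]
ee_rot: [1.839, 2.547, -0.0]
wrist_force: [0.3, -2.6, -0.5]
gripper_width: 0.0004
grip_force: 1.1
```

Run:
```python
from h import *
where(); tip()
im,d=robot.get_image("wrist"); cv2.imwrite("pics/w4.png",im[...,::-1])
```

```text
t 6.15 tool board [-16.1 -76.4] z 0.015790165281566855 F board [-0.5 -2.6] -0.5
tip z seen [0.0392 0.0481 0.0521] 647
```

View pics/w4.png

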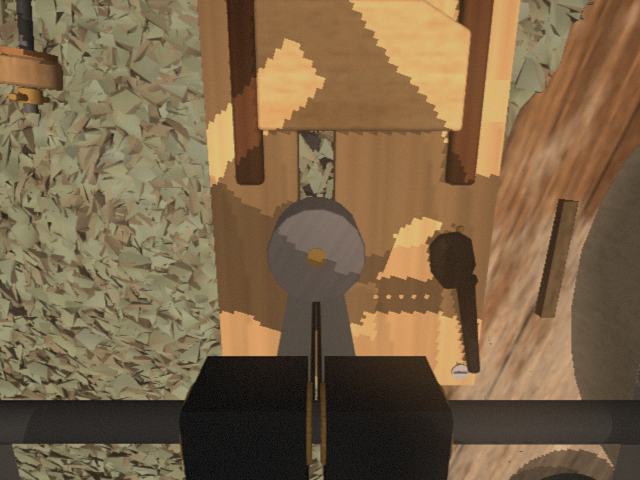

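Contact: the puck (316,255) is now against the fingertips and moving at 2.6 N. Continuing.

Request:
arm_command:
  rows: [0,0.006,0,0,0,0,0.012,0,0,0,0,0.018,0,0,0,0,0.024,0,0,0,0,0.03,0,0,0]

```text
time: 6.75
eef_pos: [0.4972, -0.2191, 0.0158]
ee_rot: [1.839, 2.546, -0.0]
wrist_force: [1.0, -4.0, 1.5]
gripper_width: 0.0003
grip_force: 2.2
```

Request:
arm_command:
  rows: [0,0.006,0,0,0,0,0.012,0,0,0,0,0.018,0,0,0,0,0.024,0,0,0,0,0.028,0,0,0]

```text
time: 7.25
eef_pos: [0.4884, -0.1925, 0.0157]
ee_rot: [1.839, 2.547, 0.0]
wrist_force: [0.7, -4.6, 1.7]
gripper_width: 0.0005
grip_force: 2.2
```

Request:
arm_command:
  rows: [0,0.002,0,0,0,0,0.004,0,0,0,0,0.005,0,0,0,0,0.005,0,0,0]

```text
time: 7.65
eef_pos: [0.4872, -0.1887, 0.0158]
ee_rot: [1.839, 2.546, -0.001]
wrist_force: [3.0, -6.5, 1.2]
gripper_width: 0.0004
grip_force: 3.8
```

```bash
cat >> h.py <<'E'
def look(name):
    where(); k=K("wrist"); im,d=robot.get_image("wrist"); cv2.imwrite(f"pics/{name}.png",im[...,::-1])
E
python3 - <<'E'
from h import *
look("w5")
E
```

```text
t 7.65 tool board [-16.1 -14.4] z 0.01577428869539682 F board [ 0.8 -7.1] 1.2
```

View pics/w5.png

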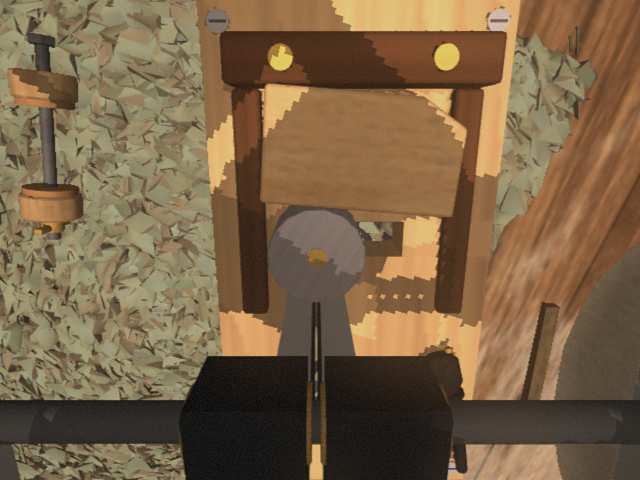

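The puck (317,256) is almost at the corner. The block is nearly home but skewed about 4°. A few mm remain.

Request:
arm_command:
  rows: [0,0.001,0,0,0,0,0.002,0,0,0,0,0.003,0,0,0,0,0.003,0,0,0]

```text
time: 8.1
eef_pos: [0.4874, -0.1879, 0.0165]
ee_rot: [1.836, 2.542, -0.002]
wrist_force: [6.1, -20.2, -1.0]
gripper_width: 0.0003
grip_force: 10.8
```

Run:
```python
from h import *
look("w6")
```

```text
t 8.1 tool board [-15.6 -13.7] z 0.01645303365956302 F board [ -0.6 -21.1] -1.0
```

Force rose to 20 N, so the puck is at the wall. Back off, lift and check.

Request:
arm_command:
  rows: [0,-0.012,0,0,0,0,-0.03,0,0,0,0,-0.03,0,-0.03,0,0,-0.03,0,-0.06,0,0,-0.03,0,-0.06,0]

```text
time: 8.65
eef_pos: [0.4966, -0.2144, 0.0787]
ee_rot: [1.838, 2.544, 0.002]
wrist_force: [0.3, -0.1, -0.6]
gripper_width: 0.0003
grip_force: 0.0
```

Run:
```python
from h import *
look("w7")
```

```text
t 8.65 tool board [-15.1 -41.7] z 0.07870190530331458 F board [ 0.2 -0.2] -0.6
```

View pics/w7.png

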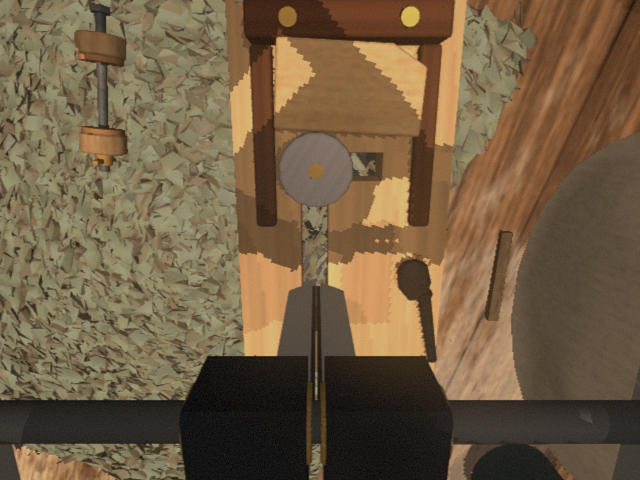

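The block is home and square, and the puck is at the corner. That was my last permitted picture, so I'll check by numbers from here. Moving to the puck's -x side, tips just above the rail.

Request:
arm_command:
  rows: [0,0,-0.041,0,0,0,0.05,-0.041,0,0,0,0.057,-0.041,0,0,0,0.057,-0.041,0.03,0,0,0.057,-0.041,0.045,0]

```text
time: 9.2
eef_pos: [0.4375, -0.1716, 0.0283]
ee_rot: [-1.837, -2.545, 0.0]
wrist_force: [-0.1, 0.1, 0.3]
gripper_width: 0.0004
grip_force: 0.0
```

```bash
cat >> h.py <<'E'
def puck():
    # puck top disc & block from side depth, board coords mm
    for n in("side","top"):
        im,d=robot.get_image(n); P=pts(n,d); L=(P[...,:2]-O)@R; z=P[...,2]
        m=(abs(L[...,0])<.06)&(abs(L[...,1]-.015)<.045)&(abs(z-.0675)<.004)&(d>0)
        g=im.astype(int); m&=(g.max(-1)-g.min(-1)<40)&(L[...,1]<.037)
        if m.sum()>20: q=L[m]*1000; print(n,"puck top",m.sum(),"x",np.percentile(q[:,0],[2,50,98]).round(1),"y",np.percentile(q[:,1],[2,50,98]).round(1),"z",np.median(z[m]).round(4))
        b=(abs(L[...,0])<.037)&(L[...,1]>.03)&(L[...,1]<.085)&(abs(z-.0655)<.005)&(d>0)
        if b.sum()>20:
            q=L[b]*1000; print(n,"block x",np.percentile(q[:,0],[2,98]).round(1),"y",np.percentile(q[:,1],[2,50,98]).round(1))
E
python3 - <<'E'
from h import *
where(); puck()
im,ds=robot.get_image("side"); P=pts("side",ds); L=((P[...,:2]-O)@R)*1000
m=(L[...,0]<-44)&(L[...,0]>-72)&(abs(L[...,1]-7)<9)&(P[...,2]>.04); print("tip z",np.percentile(P[m][:,2],[0,2,5]).round(4),m.sum())
m&=P[...,2]<.1;print(np.percentile(L[m],[2,98],axis=0).round(1))
E
```

```text
t 9.2 tool board [-57.9  17.4] z 0.028348261996100237 F board [-0.   0.1] 0.3
side puck top 245 x [-58.8 -20.9   0.5] y [-4.7  9.2 30. ] z 0.0677
side block x [-35.8  35.4] y [31.8 52.9 81. ]
top block x [-33.5  35.7] y [43.3 64.1 83.9]
tip z [0.0411 0.0463 0.0623] 1009
[[-71.6   2.4]
 [-46.   14. ]]
```

Request:
arm_command:
  rows: [0,-0.002,0,0.004,0,0,-0.002,0,0.007,0,0,-0.002,0,0.007,0]

```text
time: 9.65
eef_pos: [0.4392, -0.1746, 0.0236]
ee_rot: [-1.84, -2.547, -0.0]
wrist_force: [-0.7, 1.1, -0.2]
gripper_width: 0.0004
grip_force: 0.0
```

Request:
arm_command:
  rows: [0,0,0.005,0,0,0,0,0.01,0,0,0,0,0.015,0,0,0,0,0.02,0,0,0,0,0.025,0,0]

```text
time: 10.15
eef_pos: [0.463, -0.1668, 0.0239]
ee_rot: [-1.839, -2.547, 0.001]
wrist_force: [-6.2, -2.9, 4.7]
gripper_width: 0.0005
grip_force: 3.0
```

Run:
```python
from h import *
where(); puck()
```

```text
t 10.15 tool board [-32.1  14. ] z 0.023905103744563734 F board [-6.8 -0.8] 4.7
side puck top 263 x [-44.4  -7.1  15.2] y [-3.5  6.4 29.9] z 0.0677
side block x [-14.1  36.1] y [32.7 53.  80.1]
top block x [-26.5  36. ] y [40.8 68.  84.2]
```

Request:
arm_command:
  rows: [0,0,0.004,0,0,0,0,0.008,0,0,0,0,0.012,0,0,0,0,0.014,0,0,0,0,0.014,0,0]

```text
time: 10.75
eef_pos: [0.4763, -0.1622, 0.0237]
ee_rot: [1.839, 2.547, -0.0]
wrist_force: [-1.9, -0.7, 2.5]
gripper_width: 0.0006
grip_force: 1.1
```

Request:
arm_command:
  rows: [0,0,0.001,0,0,0,0,0.002,0,0,0,0,0.002,0,0]

```text
time: 11.05
eef_pos: [0.478, -0.1617, 0.0237]
ee_rot: [-1.839, -2.547, 0.0]
wrist_force: [-4.4, -1.2, 3.4]
gripper_width: 0.0002
grip_force: 2.2
```

Run:
```python
from h import *
where(); puck()
```

```text
t 11.05 tool board [-16.3  14.2] z 0.023672704856097286 F board [-4.6  0.2] 3.4
side puck top 255 x [-28.8   9.2  30.6] y [-3.8  6.8 28.6] z 0.0677
side block x [-36.  36.] y [32.1 54.4 81. ]
top block x [-35.4  36.1] y [50.7 70.6 84.5]
```

Request:
arm_command:
  rows: [0,0,0.001,0,0,0,0,0.002,0,0,0,0,0.003,0,0,0,0,0.003,0,0]

```text
time: 11.55
eef_pos: [0.4799, -0.161, 0.0237]
ee_rot: [-1.838, -2.545, 0.003]
wrist_force: [-13.4, -4.4, 9.9]
gripper_width: 0.0005
grip_force: 7.0
```

Force climbed to about 14 N at the position where the end wall is expected. Retreat and verify.

Request:
arm_command:
  rows: [0,0,-0.006,0,0,0,0,-0.02,0,0,0,0,-0.03,0,0,0,0,-0.03,-0.04,0,0,0,-0.03,-0.08,0]

```text
time: 12.05
eef_pos: [0.4516, -0.17, 0.1041]
ee_rot: [-1.839, -2.545, 0.0]
wrist_force: [1.5, -0.5, 0.2]
gripper_width: 0.0007
grip_force: 0.0
```

Request:
arm_command:
  rows: [0,-0.05,-0.05,-0.03,0,0,-0.1,-0.1,-0.03,0,0,-0.15,-0.1,-0.03,0,0,-0.15,-0.1,-0.03,0]

```text
time: 12.45
eef_pos: [0.4039, -0.3465, 0.1343]
ee_rot: [1.84, 2.544, 0.0]
wrist_force: [0.3, -0.3, 0.3]
gripper_width: 0.0005
grip_force: 0.0
```

Run:
```python
from h import *
where(); puck()
k=K("wrist"); im,d=robot.get_image("wrist"); P=pts("wrist",d,k); L=((P[...,:2]-O)@R)*1000; z=P[...,2]
m=(abs(z-.067)<.006)&(abs(L[...,0]-5)<45)&(abs(L[...,1]-10)<26)
print("wrist puck top",m.sum(),np.percentile(L[m],[1,50,99],axis=0).round(1).tolist(),z[m].std() if m.any() else 0)
```

```text
t 12.45 tool board [-144.6 -138. ] z 0.1343145024152831 F board [ 0.2 -0.4] 0.3
side puck top 197 x [-2.2 15.6 32.7] y [-3.8 10.4 30.2] z 0.0678
side block x [-35.6  35.2] y [34.  53.6 79.1]
top puck top 452 x [-0.9 16.  33. ] y [-0.  17.1 34. ] z 0.0673
top block x [-34.7  35.3] y [32.7 58.6 83.6]
wrist puck top 1685 [[-2.5, -4.1], [14.0, 5.0], [33.5, 11.6]] 0.0015678958507384156
```

Run:
```python
from h import *
im,d=robot.get_image("top"); P=pts("top",d); L=((P[...,:2]-O)@R)*1000; z=P[...,2]
for lo,hi in((-36,-26),(-26,-16),(-16,-6)):
    m=(L[...,0]>lo)&(L[...,0]<hi)&(L[...,1]>0)&(L[...,1]<75)&(abs(z-.0655)<.004); print(lo,L[m][:,1].min().round(1),np.median(z[m]).round(4))
```

```text
-36 37.5 0.0653
-26 37.2 0.0654
-16 37.1 0.065
```

Front edge is straight at y≈37 mm, so the block is home and square. The puck is at (16, 16–17) and flat. Handing in.

```bash
python3 -c "
from cell import robot
print(robot.job_done())"
```

```text
the job is handed in; nothing more can be done
None
```

I handed the job in at about 12.5 s of the 43 s: by the last camera check the puck stands flat at the end of the short leg (board x 16, y about 17 mm) and the block is square against the end stop, but no verdict came back.

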